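# Stand the gas bottle up in its bench rack and latch the gate

## Task

Put the small gas bottle lying on the lab bench away in its blue rack. Slide it foot first into the bay until its foot butts against the back plate, and with the foot kept down on the bench and against that plate lift the valve end until the bottle stands upright; let go of it. Then push the gate shut until its spring latch snaps in, and leave the beakers and the tub where they stand.

Things in the scene. Friction and masses are not known exactly. Their poses are not given: they have to be found in the camera images.
- bottle: Small aluminium gas bottle (grey shoulder, green band, brass valve), loose, about 0.55 kg, lying in front of the bay, foot towards it, 25 to 60 mm short of the mouth and not lined up. 198 mm long; body 56 mm in diameter up to 116 mm from the flat foot, then a shoulder to 138 mm. Origin: centre of the foot's end face, on the axis; x axis from foot to valve, up when it stands.
- bottle_valve (a point): Middle of the brass valve body, on the bottle's axis, 166 mm from the foot face (28 mm above the bench as it lies). The valve there is round, 26 mm in diameter, 150 to 182 mm from the foot; neck 23 mm from 138 to 150 mm; threaded outlet 20 mm on to 198 mm. Gripped lightly here across the axis, the bottle pivots between the finger pads.
- rack: Blue steel rack for one bottle, bolted to the bench. Bay open at the front (-x) and on top; the bottle stands in it on the bench itself. Origin on the bench, mid bay; x points from the mouth to the back plate. Inner faces: back plate (130 mm high) at x = 32 mm, cheeks (105 mm high, 4 mm thick) at y = -36 and 36 mm, reaching to the mouth at x = -38 mm. Foot flanges reach y = -66 and 66 mm.
- rack_keeper (a point): Middle of the steel strike lip behind which the latch snaps, fixed outside the +y cheek: in the rack's frame x = -62, y = 52 mm, 92.5 mm high. The keeper spans x = -66 to -16, y = 45 to 64 mm, 70 to 115 mm above the bench. The lip's edge is at y = 45 mm.
- rack_hinge (a point): Point on the gate's vertical hinge axis at the gate's mid height: in the rack's frame x = -46, y = -46 mm, 92.5 mm above the bench.
- gate (a joint): Gate angle, rad: 0 shut (gate across the mouth, pointing along the rack's +y), growing as it swings out to the front and round to the -y side (counter-clockwise from above), to 2.8. Starts open at 2.2 to 2.7; stays where left (friction 0.04 N m). Strap 86 mm long, 70 to 115 mm above the bench. The latch meets the keeper at about 0.2 and snaps in at about 0.03; 5 to 10 N on the handle shuts it.
- gate_handle (a point): Middle of the upright black bar of the gate's bow handle, on the gate's outer face: round bar 8 mm in diameter, its straight upright part from 78 to 107 mm above the bench, centre line 30 mm out from the gate's plane and 58 mm from the hinge axis along the gate.
- tongue_tip (a point): Tip of the brass latch tongue that sticks 10 mm out of the gate's free end, 96 mm from the hinge along the gate; its leading face is sloped, its back face flat. A red release pin on it stands up to 124.5 mm above the bench.
- tongue (a joint): How far the sprung tongue is pushed into the gate, m: 0 fully out, 0.009 fully in; a spring drives it out with 1.5 N, 2.9 N when fully in.
- beaker_big: Empty glass beaker, 70 mm in diameter, 95 mm high, standing; origin at the centre of its underside, z up. A bystander.
- beaker_small: Empty glass beaker, 56 mm in diameter, 75 mm high, standing; origin at the centre of its underside, z up. A bystander.
- strip_tub: Tub of test strips with a blue cap, 44 mm in diameter, 85 mm high, standing; origin at the centre of its underside, z up. A bystander.
Not all that is in view belongs to the job. Of the things like the bottle, leave any that is turquoise; of the rest the larger one is meant. There is more than one size of the rack; the one meant has the size given above.

How it is judged:
By the outcome, as a careful person would: the job done as asked, in the order asked, and still so for the second after the job is handed in, with the robot touching nothing.
It also fails if it takes over 67 s, if anything falls off the work surface, if the arm or the gripper's body presses on something with over 40 N, if the wrist force passes 120 N, or if a joint passes its speed limit or range.

## Robot

A 6-joint arm with a two-finger parallel gripper is mounted at the origin on the work surface. World frame = base frame: x ahead of the robot, y to its left, z up, the work surface at z = 0. Lengths are in m, angles in rad, forces in N, time in s.
With the tool pointing down it reaches from about 0.4 to 0.825 m from the base axis. Payload 7 kg.
Tool frame: the origin (TCP) lies at the centre of the arm's flange, where the gripper is bolted on; the fingertips stand 173 mm ahead of it and the grasp point (between the pads) lies 155 mm ahead of it; z points along the fingers, y is the direction in which the jaws open and shut (so a half turn about z gives the same grasp; the last joint's range is limited). The gripper opens to 85 mm and grips with 20 to 120 N. Pads are 22 mm wide; open, the fingers measure 114 mm over their backs; the gripper's body (76 mm by 85 mm) begins 54 mm behind the grasp point. The pads swing forward as they close: fully open they stand 13 mm farther back than shut.
Start: joints at [1.596, 0.359, 0.012, 0, -1.224, -0.288], TCP at [0.175, 0.652, 0.405] pointing down, gripper open.
Joint ranges: [-3.07, 3.07], [-1.43, 2.12], [-1.02, 1.25], [-3.03, 1.67], [-3.05, -0], [-3.03, 3.03]. Speed limits (rad/s): [2.39, 2.39, 3.01, 3.14, 3.14, 3.14].

## Interface

Orientations are given as a unit quaternion [x, y, z, w].
In Python, from station import goto, move_l, goto_joints, grip, pause, solve_ik, capture, MotionError, finish_job, boxes_of, spot_point, read_time_s, read_q, read_dq, read_tau, read_tcp_pos, read_tcp_rot, read_wrist_force, read_wrist_torque, read_grip_width gives the robot as it stands. Calls block until the motion is done:
- goto(position, orientation): joint-space move of the TCP to a pose.
- move_l(position, feed=0.15, orientation=None, guard=None): straight line of the TCP; orientation=None keeps the orientation; feed is the mean speed in m/s. With guard (N) it stops when the force on the tool has changed by that much, and returns True; else False.
- goto_joints(angles): joint-space move.
- grip(opening, force=None): opening from 0.0 (shut) to 1.0 (fully open); force is the grip in N (None keeps the last); returns when the fingers have stopped.
- pause(seconds).
- solve_ik(position, orientation): joint angles nearest the present ones, or None.
- capture(name): name is "scene" or "top" or "wrist"; returns a dict with "img" (384x512x3 uint8, red, green, blue), "camera_matrix" (3x3 intrinsics, pixels), "cam_to_world" (4x4, takes a point from camera to world coordinates). Camera axes: x right, y down, z forward; pixel columns grow to the right and rows downward; lengths in m; the calibration is good to about 2 mm. A picture is of the moment at which its call begins. There is no depth.
A pose or a line that the arm cannot do raises MotionError and nothing moves.
- finish_job(): hands the job in, once; it reports no verdict.
Trained networks look in the newest picture that a camera, given by its name, has taken for a name from the list of things; names that differ only in an ending like _2 or _b are one class to them, and where a whole thing is asked for, a point or a joint stands for the part that bears it (a point fixed in the world has none). Each returns a list of dicts, best first, with "confidence" (0 to 1); they miss things now and then, are a little off and sometimes report something else, mostly with a low value. They report only what shows in the picture. A call takes as long as a camera call. They do not tell look-alikes from the thing itself.
- boxes_of(camera, label): "rect" ([left, top, right, bottom] in pixels, round what is visible of it).
- spot_point(camera, label): "centre" ([column, row] in pixels: a listed point, or the origin of a listed thing).
Readings, each from a call of its own:
- read_time_s(): time.
- read_q(): joint angles.
- read_dq(): joint speeds.
- read_tau(): joint torques, N m.
- read_tcp_pos(): TCP position.
- read_tcp_rot(): TCP orientation.
- read_wrist_force(): force on the tool from outside, world axes, zero at the start.
- read_wrist_torque(): the same for the moment, N m.
- read_grip_width(): opening from 0.0 (shut) to 1.0 (fully open).
Only numpy, scipy, OpenCV 4.12 (cv2) and the standard library are available. Lean on these libraries where they do the work, as an engineer would, in place of code of your own. Each camera call takes 0.05 s, during which the arm holds its last target.

## Working session

There is one attempt and no reset: what is moved stays moved. The work goes in short steps, each a Python script; the robot and the scene stay as the last script left them, time stands still between calls to the robot, and variables do not carry over. Pictures are saved under pics/ and viewed, and the job is handed in when it is done.

```bash
ls; mkdir -p pics; python3 - <<'E'
from station import *
import cv2,numpy as np
for c in ["scene","top","wrist"]:
    d=capture(c); cv2.imwrite(f"pics/{c}0.png",d["img"][:,:,::-1])
    print(c,np.round(d["camera_matrix"],1).tolist(),np.round(d["cam_to_world"],3).tolist())
    for l in ["bottle","rack","gate","beaker_big","beaker_small","strip_tub"]:
        print(l,[(np.round(b["rect"]).tolist(),round(b["confidence"],2)) for b in boxes_of(c,l)])
    for l in ["bottle","bottle_valve","rack","rack_keeper","rack_hinge","gate_handle","tongue_tip","beaker_big","beaker_small","strip_tub"]:
        print(l,[(np.round(b["centre"]).tolist(),round(b["confidence"],2)) for b in spot_point(c,l)])
print(read_time_s(),read_tcp_rot())
E
```

```text
pics
scene [[453.3, 0.0, 261.1], [0.0, 453.3, 195.3], [0.0, 0.0, 1.0]] [[0.468, 0.61, -0.64, 1.455], [0.884, -0.319, 0.342, -0.573], [0.005, -0.725, -0.688, 1.026], [0.0, 0.0, 0.0, 1.0]]
bottle [([239.0, 160.0, 279.0, 176.0], 0.77), ([165.0, 182.0, 208.0, 226.0], 0.61), ([261.0, 190.0, 320.0, 214.0], 0.59)]
rack [([73.0, 205.0, 146.0, 311.0], 0.87), ([227.0, 158.0, 274.0, 237.0], 0.82)]
gate [([121.0, 221.0, 146.0, 262.0], 0.88), ([248.0, 161.0, 262.0, 188.0], 0.71)]
beaker_big [([342.0, 130.0, 363.0, 162.0], 0.81)]
beaker_small [([182.0, 250.0, 209.0, 284.0], 0.95)]
strip_tub [([385.0, 156.0, 398.0, 181.0], 0.9)]
bottle [([274.0, 172.0], 0.84), ([204.0, 215.0], 0.83)]
bottle_valve [([310.0, 192.0], 0.87), ([248.0, 164.0], 0.86), ([167.0, 189.0], 0.73)]
rack [([112.0, 276.0], 0.84), ([244.0, 218.0], 0.67)]
rack_keeper [([135.0, 265.0], 0.82), ([268.0, 205.0], 0.81), ([264.0, 204.0], 0.27)]
rack_hinge [([124.0, 229.0], 0.83), ([255.0, 184.0], 0.59)]
gate_handle [([142.0, 244.0], 0.9), ([245.0, 173.0], 0.55)]
tongue_tip [([132.0, 266.0], 0.61)]
beaker_big [([349.0, 154.0], 0.71)]
beake
[... 1101 characters left out ...]
197.0], 0.97)]
gate_handle [([371.0, 173.0], 0.54), ([257.0, 228.0], 0.51)]
tongue_tip [([381.0, 158.0], 0.42)]
beaker_big [([144.0, 244.0], 0.93), ([259.0, 231.0], 0.52)]
beaker_small [([328.0, 166.0], 0.65)]
strip_tub [([132.0, 198.0], 0.57)]
wrist [[285.5, 0.0, 257.6], [0.0, 285.5, 191.1], [0.0, 0.0, 1.0]] [[-0.26, -0.914, -0.311, 0.256], [-0.966, 0.246, 0.084, 0.631], [0.0, 0.322, -0.947, 0.373], [0.0, 0.0, 0.0, 1.0]]
bottle []
rack []
gate []
beaker_big []
beaker_small []
strip_tub []
bottle []
bottle_valve []
rack []
rack_keeper []
rack_hinge []
gate_handle []
tongue_tip []
beaker_big []
beaker_small []
strip_tub []
2.55 [ 9.91380439e-01 -1.31014598e-01  1.81047727e-05 -1.45474847e-05]
```

```bash
python3 - <<'E'
import cv2
a=cv2.imread("pics/scene0.png")[110:330,60:420]; cv2.imwrite("pics/s0c.png",cv2.resize(a,None,fx=2.2,fy=2.2,interpolation=cv2.INTER_CUBIC))
a=cv2.imread("pics/top0.png")[130:300,110:440]; cv2.imwrite("pics/t0c.png",cv2.resize(a,None,fx=2.4,fy=2.4,interpolation=cv2.INTER_CUBIC))
E
```

```text
(no output)
```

View pics/s0c.png

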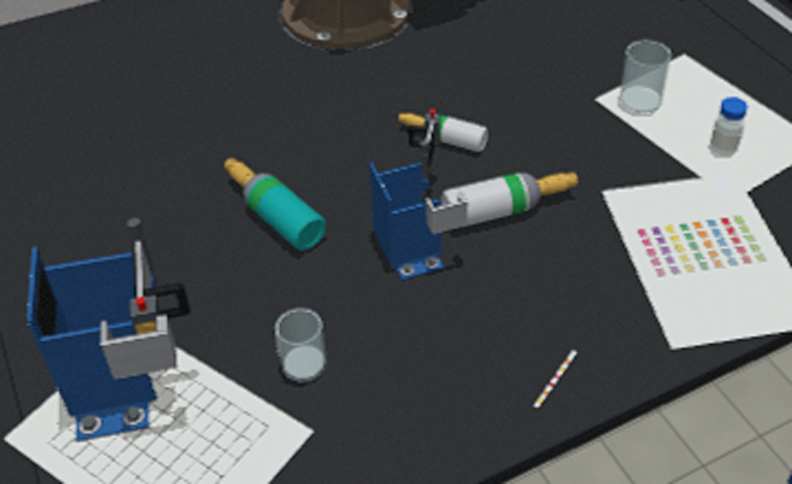

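View pics/t0c.png

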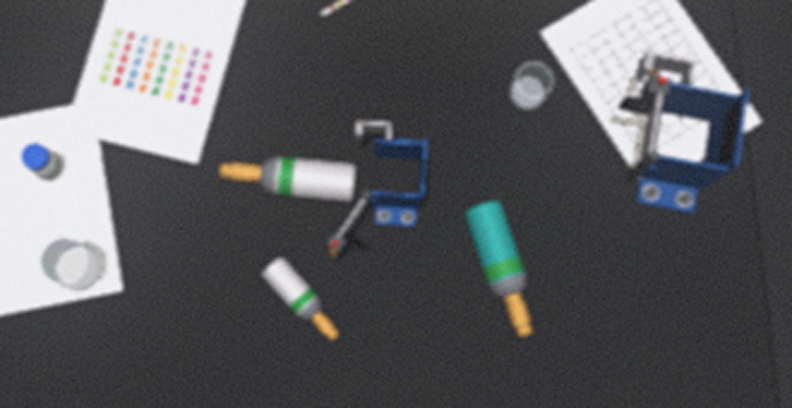

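Candidates in the top picture:
- **Bottles:** turquoise one at (318,242), to be left; small white one at (235,255); large white one at (228,203). The large white one is meant.
- **Racks:** left one at (268,208) with its gate open and the white bottle in front; right one at (398,185), larger, gate shut. I'll check the left one's size numerically.

```bash
cat > h.py <<'E'
import numpy as np,cv2
from station import *
def proj(d,P):
    M=np.linalg.inv(np.array(d["cam_to_world"])); P=np.atleast_2d(P)
    c=P@M[:3,:3].T+M[:3,3]; u=c@np.array(d["camera_matrix"]).T
    return u[:,:2]/u[:,2:]
def onz(d,px,z):
    T=np.array(d["cam_to_world"]); r=T[:3,:3]@np.linalg.inv(np.array(d["camera_matrix"]))@np.array([px[0],px[1],1.])
    o=T[:3,3]; return o+r*(z-o[2])/r[2]
def rackpt(x,y,yaw,p):
    c,s=np.cos(yaw),np.sin(yaw); p=np.atleast_2d(np.array(p,float))
    return np.c_[x+c*p[:,0]-s*p[:,1], y+s*p[:,0]+c*p[:,1], p[:,2]]
def save(d,name,roi=None,f=1):
    im=d["img"][:,:,::-1].copy()
    if roi: im=im[roi[1]:roi[3],roi[0]:roi[2]]
    cv2.imwrite("pics/"+name,cv2.resize(im,None,fx=f,fy=f,interpolation=cv2.INTER_CUBIC))
E
python3 - <<'E'
from h import *
t=capture("top");s=capture("scene")
for nm,d,pts in [("top",t,dict(keeper=(258,182,.0925),hinge=(261,213,.0925),keeper2=(380,159,.0925),hinge2=(380,197,.0925),valve=(209,203,.028),foot=(260,208,.028),org=(274,203,0),bb=(144,244,0),bs=(328,166,0),tub=(132,198,0))),
 ("scene",s,dict(keeper=(268,205,.0925),hinge=(255,184,.0925),keeper2=(135,265,.0925),hinge2=(124,229,.0925),valve=(310,192,.028),rack=(244,218,0),bb=(349,154,0),bs=(198,277,0),tub=(390,178,0)))]:
    for k,v in pts.items(): print(nm,k,np.round(onz(d,v[:2],v[2]),3))
E
```

```text
top keeper [ 0.641 -0.102  0.093]
top hinge [ 0.531 -0.107  0.093]
top keeper2 [ 0.704 -0.536  0.093]
top hinge2 [ 0.567 -0.523  0.093]
top valve [0.588 0.078 0.028]
top foot [ 0.56  -0.105  0.028]
top org [ 0.582 -0.157  0.   ]
top bb [0.454 0.318 0.   ]
top bs [ 0.712 -0.365  0.   ]
top tub [0.625 0.362 0.   ]
scene keeper [ 0.634 -0.111  0.093]
scene hinge [ 0.534 -0.102  0.093]
scene keeper2 [ 0.667 -0.518  0.093]
scene hinge2 [ 0.531 -0.509  0.093]
scene valve [0.587 0.07  0.028]
scene rack [ 0.568 -0.159  0.   ]
scene bb [0.457 0.323 0.   ]
scene bs [ 0.711 -0.371  0.   ]
scene tub [0.631 0.369 0.   ]
```

```bash
python3 - <<'E'
from h import *
q=[.70711,.70711,0,0]
p=[0.57,0.02,0.40]
print(solve_ik(p,q)); goto(p,q)
d=capture("wrist"); save(d,"w1.png",None,1.5)
for l in ["bottle","bottle_valve","rack","rack_keeper","rack_hinge","gate_handle","tongue_tip"]:
    print(l,[(np.round(b["centre"],1).tolist(),round(b["confidence"],2)) for b in spot_point("wrist",l)])
import pickle; pickle.dump(d,open("w1.pkl","wb"))
print(read_time_s(),read_tcp_pos())
E
```

```text
[ 0.37804193  0.19076802 -0.23052825  0.         -1.14950005  2.76355072]
bottle [([162.0, 153.4], 0.92), ([257.7, 249.9], 0.66)]
bottle_valve [([100.3, 208.6], 0.96), ([282.6, 120.5], 0.69)]
rack [([278.5, 122.1], 0.24)]
rack_keeper [([309.0, 285.0], 0.8)]
rack_hinge [([222.8, 286.4], 0.85)]
gate_handle [([169.6, 278.0], 0.93)]
tongue_tip [([150.5, 249.9], 0.62)]
5.6833 [0.57002822 0.020145   0.40000989]
```

View pics/w1.png

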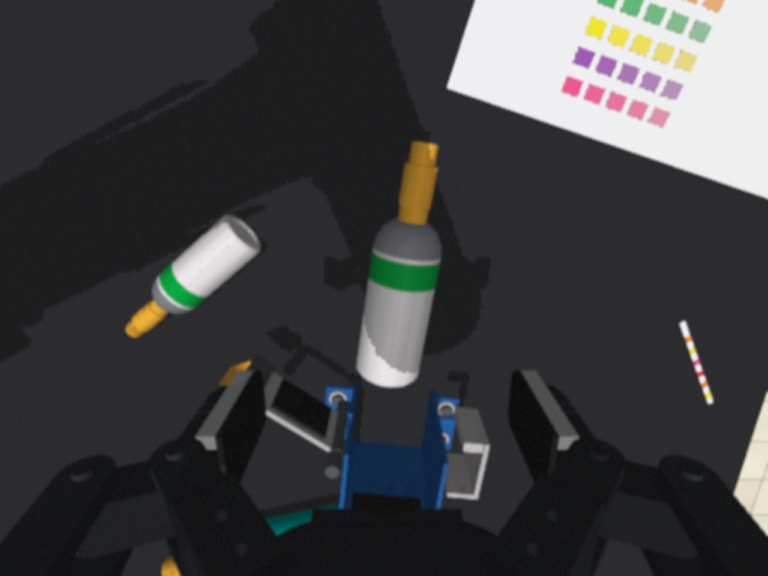

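The wrist picture shows the white bottle with its valve at (282,120) and foot at (258,252). The rack is below it with the gate open to the left, and the gripper hides its back. I'll take a second view over the rack.

```bash
python3 - <<'E'
from h import *
q=[.70711,.70711,0,0]
goto([0.575,-0.15,0.40],q)
d=capture("wrist"); save(d,"w2.png",None,1.5)
for l in ["bottle","bottle_valve","rack","rack_keeper","rack_hinge","gate_handle","tongue_tip"]:
    print(l,[(np.round(b["centre"],1).tolist(),round(b["confidence"],2)) for b in spot_point("wrist",l)])
import pickle; pickle.dump(d,open("w2.pkl","wb"))
print(read_time_s(),read_tcp_pos())
E
```

```text
Traceback (most recent call last):
station.MotionError: the arm cannot take that pose within its joint ranges
```

```bash
python3 - <<'E'
from h import *
q=[.70711,-.70711,0,0]
goto([0.575,-0.07,0.40],q)
d=capture("wrist"); save(d,"w2.png",None,1.5)
for l in ["bottle","bottle_valve","rack","rack_keeper","rack_hinge","gate_handle","tongue_tip"]:
    print(l,[(np.round(b["centre"],1).tolist(),round(b["confidence"],2)) for b in spot_point("wrist",l)])
import pickle; pickle.dump(d,open("w2.pkl","wb"))
print(read_time_s(),read_tcp_pos(),read_q())
E
```

```text
bottle [([345.0, 237.2], 0.92), ([261.4, 146.1], 0.6)]
bottle_valve [([243.1, 265.1], 0.89), ([425.2, 188.4], 0.72), ([262.2, 147.5], 0.71)]
rack []
rack_keeper [([198.0, 146.0], 0.88)]
rack_hinge [([300.8, 140.5], 0.83)]
gate_handle [([365.4, 150.7], 0.93)]
tongue_tip [([378.5, 188.9], 0.58)]
8.6083 [ 0.57500385 -0.06997506  0.39998915] [ 2.16386795e-01  2.05461782e-01 -2.11746259e-01 -1.23828120e-05
 -1.15359055e+00 -2.16318550e-01]
```

View pics/w2.png

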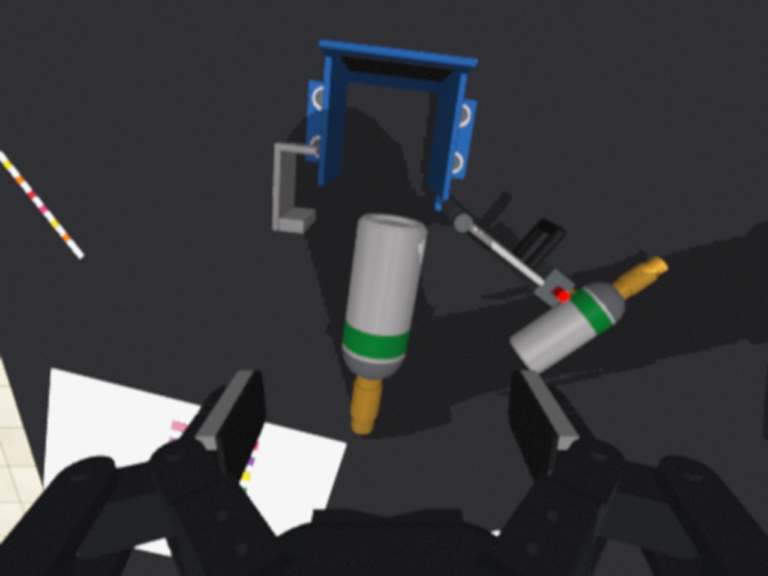

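```bash
cat > fit.py <<'E'
from h import *
import pickle
from scipy.optimize import least_squares
d=pickle.load(open("w2.pkl","rb"));d1=pickle.load(open("w1.pkl","rb"))
save(d,"w2c.png",[170,10,430,300],2.05*1)
obs=[([-.062,.052,.0925],(198,146)),([-.046,-.046,.0925],(300.8,140.5)),([-.038,.038,.105],(322/1.5,184/1.5)),([-.038,-.038,.105],(444/1.5,199/1.5)),([.034,.038,.105],(328/1.5,55/1.5)),([.034,-.038,.105],(464/1.5,74/1.5))]
obs1=[([-.062,.052,.0925],(309,285)),([-.046,-.046,.0925],(222.8,286.4))]
def f(p):
    return np.r_[(proj(d,rackpt(*p,[o[0] for o in obs]))-[o[1] for o in obs]).ravel(),(proj(d1,rackpt(*p,[o[0] for o in obs1]))-[o[1] for o in obs1]).ravel()]
r=least_squares(f,[.58,-.15,-1.57],loss="soft_l1")
print("rack",r.x.round(4),np.round(f(r.x).reshape(-1,2),1).tolist())
E
cat > ov.py <<'E'
from fit import *
import sys
p=r.x
im=cv2.resize(d["img"][:,:,::-1],None,fx=3,fy=3,interpolation=cv2.INTER_CUBIC)
def L(P,col):
    u=(proj(d,rackpt(*p,P))*3+1).astype(int); cv2.polylines(im,[u.reshape(-1,1,2)],False,col,1)
for y in(.036,.040,-.036,-.04): L([[-.038,y,.105],[.032,y,.105]],(0,255,255))
for y in(.036,-.036): L([[-.038,y,.105],[-.038,y,0],[.032,y,0]],(0,255,0))
L([[.032,-.036,.13],[.032,.036,.13]],(0,0,255)); L([[.032,-.036,0],[.032,.036,0]],(0,0,255))
L([[-.066,.045,.115],[-.066,.064,.115],[-.016,.064,.115]],(255,0,255))
cv2.imwrite("pics/ov.png",im[30:500,500:1250])
E
python3 ov.py
```

```text
rack [ 0.5734 -0.1593 -1.6839] [[1.0, 0.7], [0.9, 1.3], [-1.6, 1.9], [0.4, 1.5], [0.0, -1.2], [0.7, -2.2], [2.3, 0.5], [2.2, 2.6]]
```

View pics/ov.png

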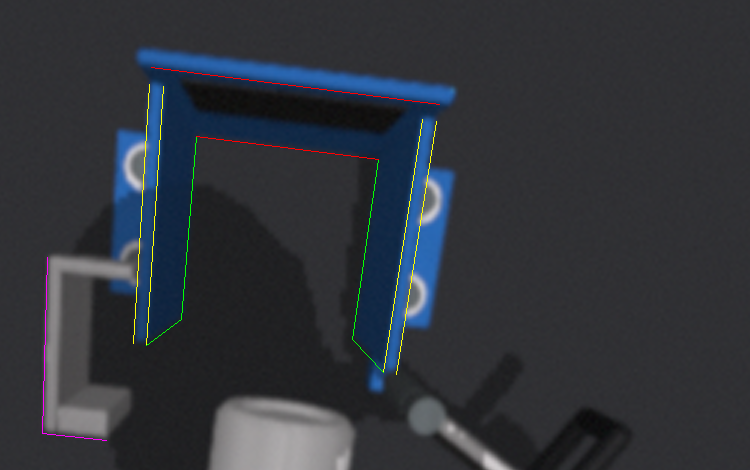

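```bash
cat >> fit.py <<'E'
def bp(b,l): # b: foot x,y, yaw (foot->valve)
    return [b[0]+l*np.cos(b[2]),b[1]+l*np.sin(b[2]),.028]
def g(b): return np.r_[proj(d,[bp(b,0),bp(b,.166)]).ravel()-[261.4,146.1,243.1,265.1],proj(d1,[bp(b,0),bp(b,.166)]).ravel()-[257.7,249.9,282.6,120.5]]
rb=least_squares(g,[.57,-.08,1.5],loss="soft_l1"); print("bottle",rb.x.round(4),g(rb.x).round(1),"valve",np.round(bp(rb.x,.166),4))
E
cat > ov2.py <<'E'
from fit import *
b=rb.x
for D,nm in((d,"2"),(d1,"1")):
    im=cv2.resize(D["img"][:,:,::-1],None,fx=3,fy=3,interpolation=cv2.INTER_CUBIC)
    c,s=np.cos(b[2]),np.sin(b[2])
    for l,rad in((0,.028),(.116,.028),(.138,.0115),(.15,.013),(.182,.013),(.198,.01)):
        P=[[b[0]+l*c-s*rad*np.cos(t),b[1]+l*s+c*rad*np.cos(t),.028+rad*np.sin(t)] for t in np.linspace(0,2*np.pi,30)]
        cv2.polylines(im,[(proj(D,P)*3+1).astype(int).reshape(-1,1,2)],True,(0,0,255),1)
    cv2.imwrite(f"pics/ovb{nm}.png",im[400:900,550:1000] if nm=="2" else im[260:800,600:1000])
E
python3 ov2.py; python3 -c "
import cv2,numpy as np
a=cv2.imread('pics/ovb2.png');b=cv2.imread('pics/ovb1.png')
h=max(a.shape[0],b.shape[0]);o=np.zeros((h,a.shape[1]+b.shape[1],3),np.uint8);o[:a.shape[0],:a.shape[1]]=a;o[:b.shape[0],a.shape[1]:]=b
cv2.imwrite('pics/ovb.png',cv2.resize(o,(790,int(h*790/o.shape[1]))))"
```

```text
rack [ 0.5734 -0.1593 -1.6839] [[1.0, 0.7], [0.9, 1.3], [-1.6, 1.9], [0.4, 1.5], [0.0, -1.2], [0.7, -2.2], [2.3, 0.5], [2.2, 2.6]]
bottle [ 0.5706 -0.0926  1.41  ] [-0.   0.5 -1.6 -0.   0.2 -1.6 -1.9  3.7] valve [0.5972 0.0713 0.028 ]
```

View pics/ovb.png

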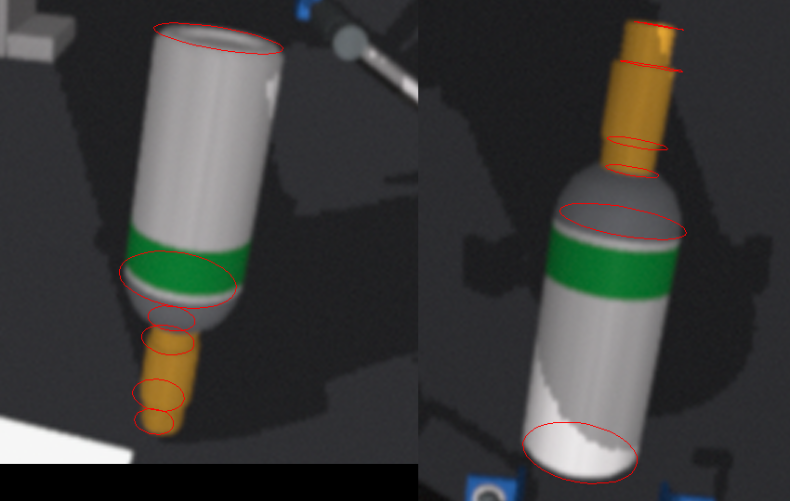

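```bash
cat >> h.py <<'E'
RACK=(.5734,-.1593,-1.6839)
def Q(psi): return [np.cos(psi/2),np.sin(psi/2),0,0]
def tcp(p,h=.155): return [p[0],p[1],p[2]+h]
E
python3 - <<'E'
from h import *
import pickle
d=pickle.load(open("w2.pkl","rb"))
for px in((353,240),(343,228),(430,176)): print(onz(d,px,.02).round(3))
print("gate tip",onz(d,(376,196),.124).round(3))
b=np.array([.5706,-.092,1.434]); psi=b[2]-np.pi
v=b[:2]+.166*np.array([np.cos(b[2]),np.sin(b[2])]); print(v)
grip(0.6,40)
goto(tcp([*v,.028+.09]),Q(psi)); print(read_grip_width())
d=capture("wrist"); save(d,"w3.png",None,1.5)
print(read_time_s(),read_tcp_pos(),read_q())
E
```

```text
[0.445 0.037 0.02 ]
[0.46  0.019 0.02 ]
[ 0.357 -0.054  0.02 ]
gate tip [ 0.468 -0.064  0.124]
[0.59323743 0.07244922]
0.6006604501192304
9.8833 [0.59373707 0.07184593 0.27428466] [ 4.47032376e-01  3.47143406e-01 -3.29806595e-01  5.24155246e-04
 -8.92115539e-01 -5.83956119e-01]
```

View pics/w3.png

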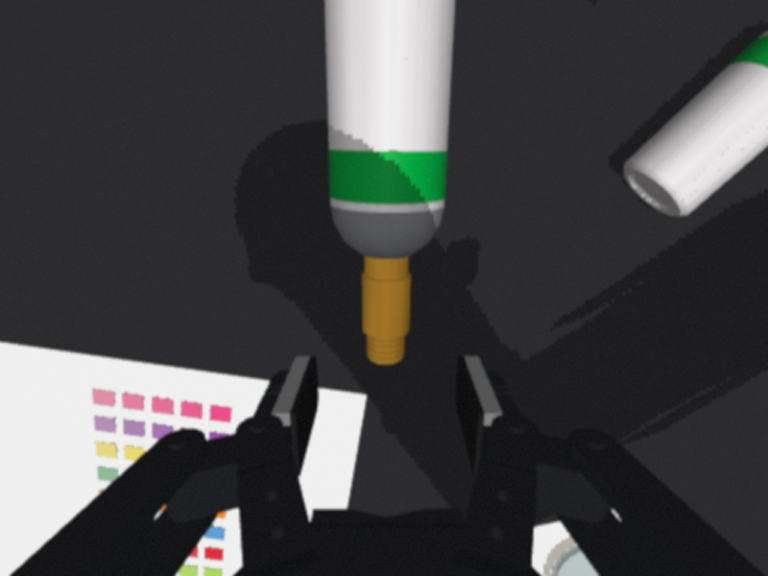

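The picture confirms the large white bottle, with its valve at (257,202) on the image's centre line and the gripper lined up with it. The turquoise and small bottles are clear.

```bash
python3 - <<'E'
from h import *
d=capture("wrist")
b=np.array([.5706,-.092,1.434]);u=np.array([np.cos(b[2]),np.sin(b[2])])
for l in(.116,.15,.166,.182): print(l,proj(d,[[*(b[:2]+l*u),.028]])[0].round(1), "top",proj(d,[[*(b[:2]+l*u),.028+.013]])[0].round(1))
v=b[:2]+.166*u
move_l(tcp([*v,.0285]),.1,guard=15)
print(read_tcp_pos(),read_wrist_force())
grip(0,40); print(read_grip_width(),read_wrist_force(),read_wrist_torque(),read_time_s())
d=capture("wrist"); save(d,"w4.png",None,1.2)
E
```

```text
0.116 [259.2 139.6] top [259.3 142.4]
0.15 [259.1 183.1] top [259.2 188.3]
0.166 [259.1 202.2] top [259.2 208.3]
0.182 [259.  220.4] top [259.1 227.3]
[0.59355323 0.07252526 0.18407868] [-0.54818145 -0.29523906  0.28791851]
0.28707665192453363 [0.31695573 0.1701333  3.33067255] [ 0.27931342  0.24721318 -0.0323549 ] 11.3167
```

View pics/w4.png

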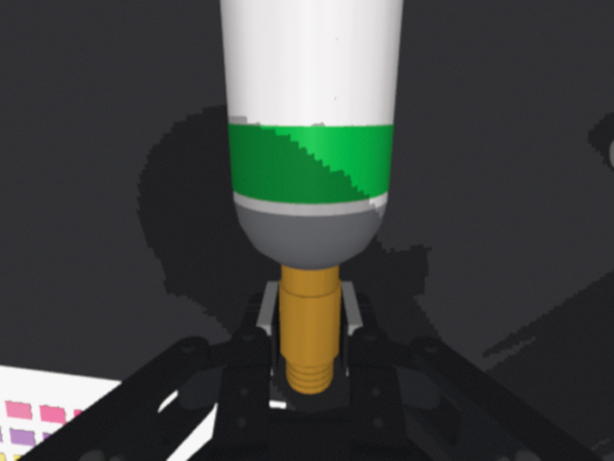

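```bash
python3 - <<'E'
from h import *
psi=RACK[2]
p=np.array(read_tcp_pos()); c,s=np.cos(psi),np.sin(psi)
dx,dy=p[:2]-RACK[:2]; print("rack frame valve",c*dx+s*dy,-s*dx+c*dy)
x0=c*dx+s*dy
def T(x,y,z): return rackpt(*RACK,[[x,y,z]])[0]
print([solve_ik(T(x,0,z+.155),Q(psi)) is not None for x,z in((x0,.0285),(-.134,.0285),(-.13,.12),(.004,.166))])
print(move_l(T(x0,0,.184),.04,orientation=Q(psi),guard=25)); print(read_wrist_force(),read_wrist_torque())
d=capture("wrist"); save(d,"w5.png",None,1.2); t=capture("scene"); save(t,"s5.png",[200,120,360,260],4)
print(move_l(T(-.150,0,.184),.08,guard=8)); print(read_tcp_pos(),read_wrist_force(),read_time_s())
d=capture("wrist"); save(d,"w6.png",None,1.2)
E
```

```text
rack frame valve -0.23268337858706822 -0.00618966148551385
[True, True, True, True]
False
[-4.56475094  0.82198748  4.8991934 ] [ 0.22867502  1.3895238  -0.24887649]
True
[0.59899023 0.07076519 0.18412917] [-1.42511887  0.52688705  4.10467707] 12.0167
```

View pics/w5.png

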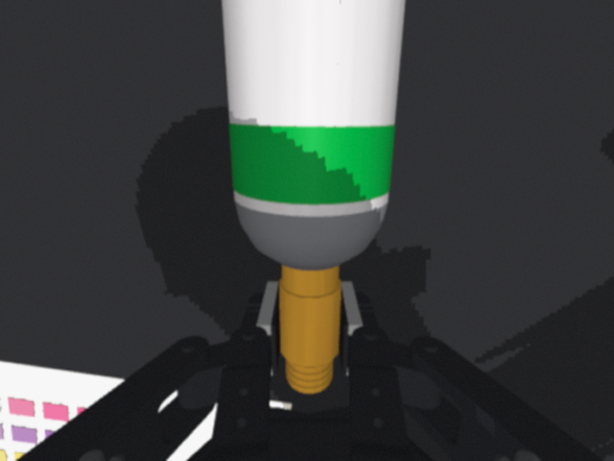

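View pics/w6.png

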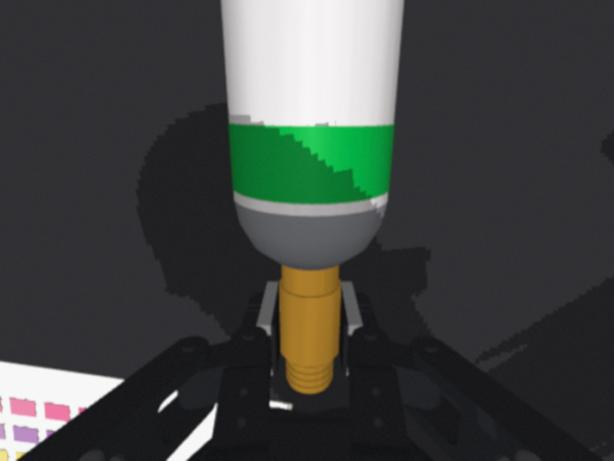

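```bash
python3 - <<'E'
from h import *
psi=RACK[2]
def T(x,y,z): return rackpt(*RACK,[[x,y,z]])[0]
def rf():
    p=np.array(read_tcp_pos());c,s=np.cos(psi),np.sin(psi);dx,dy=p[:2]-RACK[:2];return np.round([c*dx+s*dy,-s*dx+c*dy,p[2]],4)
pause(.1)
t=capture("scene"); save(t,"s5.png",[200,120,360,260],4)
d=capture("top"); save(d,"t5.png",[190,160,300,260],5)
print(move_l(T(-.185,0,.184),.05,guard=14)); print(rf(),read_wrist_force(),read_time_s())
d=capture("wrist"); save(d,"w6.png",None,1.2)
t=capture("top"); save(t,"t6.png",[190,160,300,260],5)
E
```

```text
False
[-0.1859  0.0008  0.1844] [0.95948669 5.09481139 3.50651243] 13.35
```

View pics/t5.png

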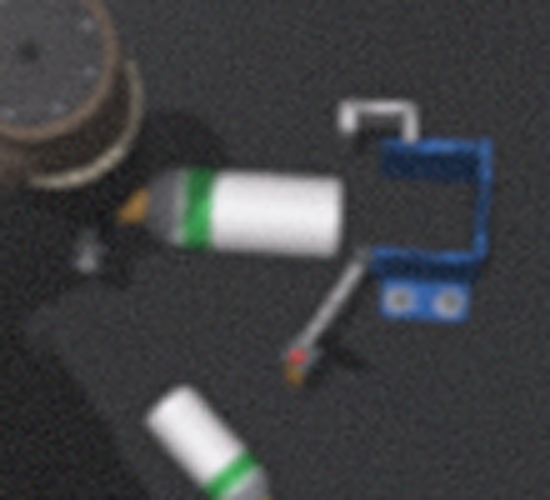

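View pics/w6.png

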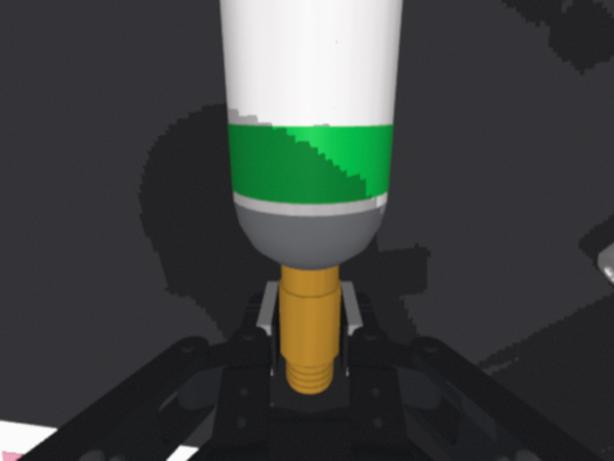

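View pics/s5.png

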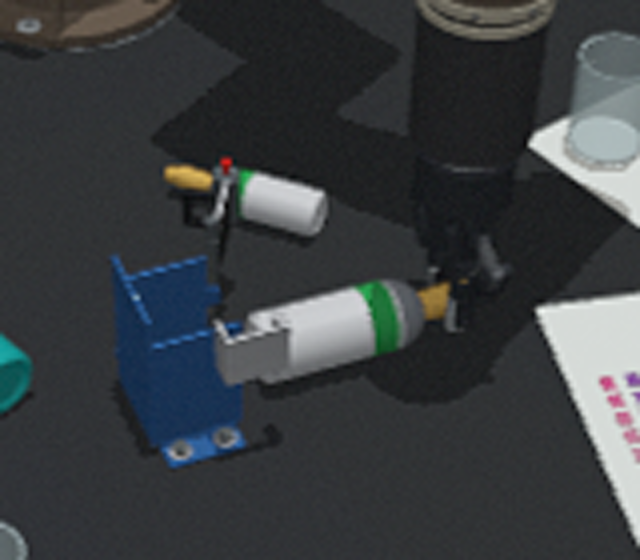

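The bottle lines up with the bay and its foot is now just inside the mouth. I'll push on until it butts.

```bash
cat >> h.py <<'E'
psi=RACK[2]
def T(x,y,z): return rackpt(*RACK,[[x,y,z]])[0]
def rf():
    p=np.array(read_tcp_pos());c,s=np.cos(psi),np.sin(psi);dx,dy=p[:2]-RACK[:2];return np.round([c*dx+s*dy,-s*dx+c*dy,p[2]],4)
def fr():
    f=np.array(read_wrist_force());c,s=np.cos(psi),np.sin(psi);return np.round([c*f[0]+s*f[1],-s*f[0]+c*f[1],f[2]],1)
E
python3 - <<'E'
from h import *
print(fr())
for x in(-.16,-.146): print(move_l(T(x,0,.184),.05,guard=14),rf(),fr())
print(move_l(T(-.122,0,.184),.03,guard=9),rf(),fr(),read_time_s())
t=capture("top"); save(t,"t6.png",[190,160,300,260],5)
d=capture("wrist"); save(d,"w6.png",None,1.2)
E
```

```text
[-5.1  1.4  3.4]
False [-0.1605  0.0006  0.1843] [-4.2  2.2  3.3]
False [-0.1462  0.0004  0.1843] [-3.   1.3  4.3]
True [-0.1335  0.0003  0.1843] [-3.3 -1.   2.6] 15.0667
```

View pics/t6.png

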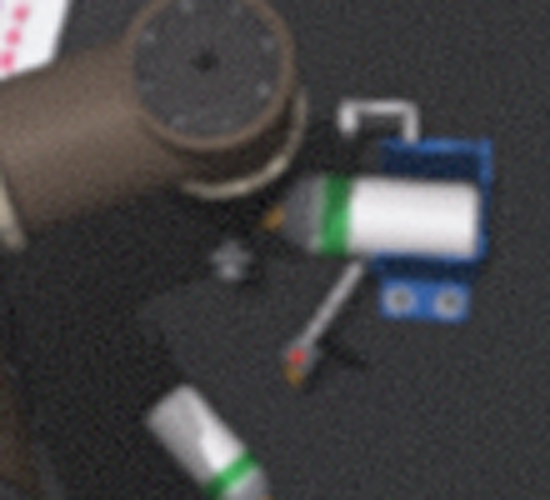

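View pics/w6.png

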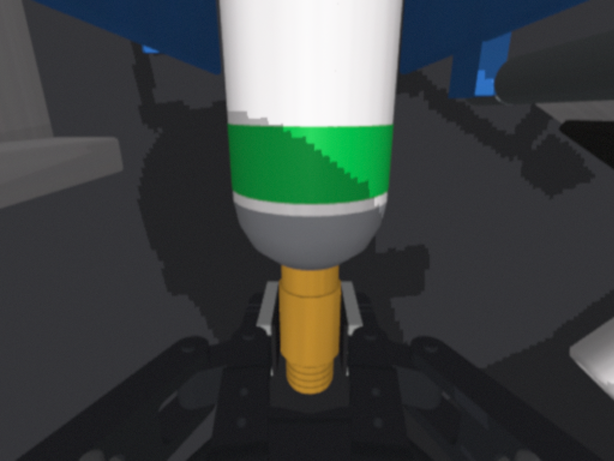

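```bash
python3 - <<'E'
from h import *
grip(.45); print(fr(),rf())
move_l(T(-.1335,0,.1835),.03)
f0=fr()
grip(0,20); print(read_grip_width(),f0,fr(),rf())
L=.166; X0=-.1335+.166+.0005
for a in np.radians(np.arange(6,31,6)):
    x=X0-.028*np.sin(a)-L*np.cos(a); z=.028*np.cos(a)+L*np.sin(a)+.1555
    g=move_l(T(x,0,z),.07,guard=25); print(round(np.degrees(a)),g,rf(),fr())
    if g: break
t=capture("scene"); save(t,"s7.png",[200,120,360,260],4)
d=capture("wrist"); save(d,"w7.png",None,1.2)
print(read_time_s())
E
```

```text
[ 0.1  0.1 -0.3] [-0.1336  0.0008  0.1843]
0.2958513374264454 [ 0.1 -0.1  0.7] [-0.1 -0.5 -0.7] [-0.1335 -0.      0.1835]
6 False [-0.1353  0.      0.2013] [-3.  -1.1 -2.6]
12 False [-1.354e-01  2.000e-04  2.181e-01] [-1.8 -0.1 -1.9]
18 False [-1.335e-01  2.000e-04  2.341e-01] [-2.2 -0.4 -2.7]
24 False [-1.301e-01  1.000e-04  2.492e-01] [-3.  -0.3 -2. ]
30 False [-1.247e-01  2.000e-04  2.634e-01] [-2.3 -0.1 -1.8]
17.9667
```

View pics/s7.png

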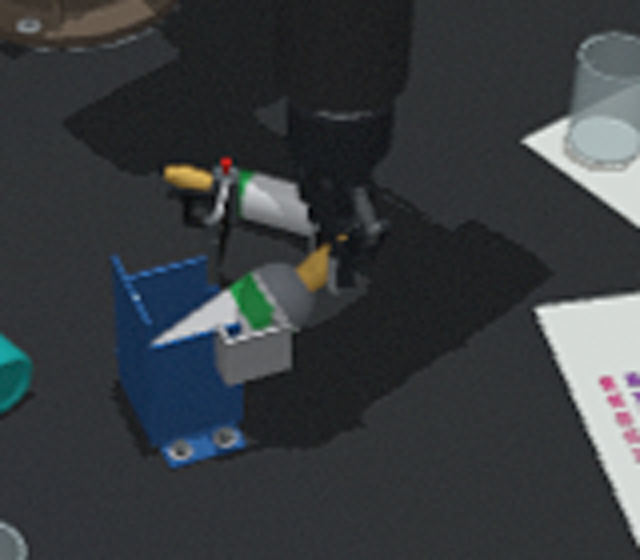

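View pics/w7.png

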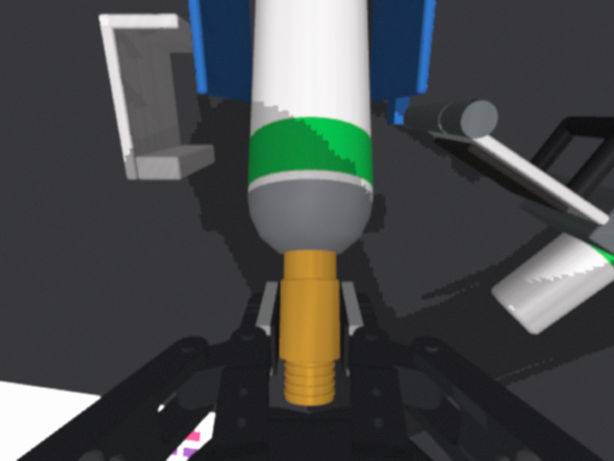

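The bottle is pivoting between the pads as intended, with a light push against the plate. I'll continue.

```bash
python3 - <<'E'
from h import *
L=.166; X0=-.1335+.166+.0005
for a in np.radians(np.arange(36,79,6)):
    x=X0-.028*np.sin(a)-L*np.cos(a); z=.028*np.cos(a)+L*np.sin(a)+.1555
    g=move_l(T(x,0,z),.07,guard=20); print(round(np.degrees(a)),g,rf(),fr())
    if g: break
t=capture("scene"); save(t,"s8.png",[200,120,360,260],4)
d=capture("wrist"); save(d,"w8.png",None,1.2)
print(read_time_s())
E
```

```text
36 False [-1.175e-01  1.000e-04  2.763e-01] [-2.9 -0.2 -2.2]
42 False [-1.088e-01  1.000e-04  2.879e-01] [-0.4 -0.1 -2.4]
48 False [-0.0985  0.      0.2979] [-0.8 -0.5 -3. ]
54 False [-0.0868  0.      0.3065] [-0.3 -0.  -2.7]
60 False [-7.400e-02  1.000e-04  3.134e-01] [-0.5 -0.1 -1.8]
66 False [-6.000e-02  1.000e-04  3.187e-01] [-1.3  1.5 -0.7]
72 False [-4.490e-02  2.000e-04  3.223e-01] [-1.5  0.5  0.8]
78 False [-2.88e-02  2.00e-04  3.24e-01] [-0.5  0.7  3.8]
20.9833
```

View pics/s8.png

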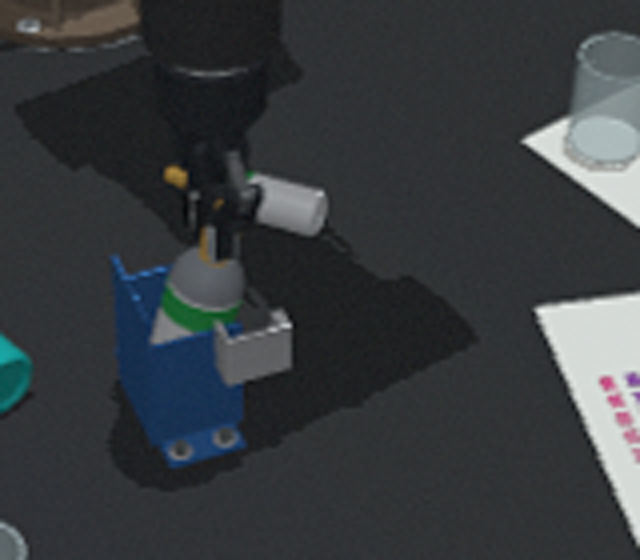

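View pics/w8.png

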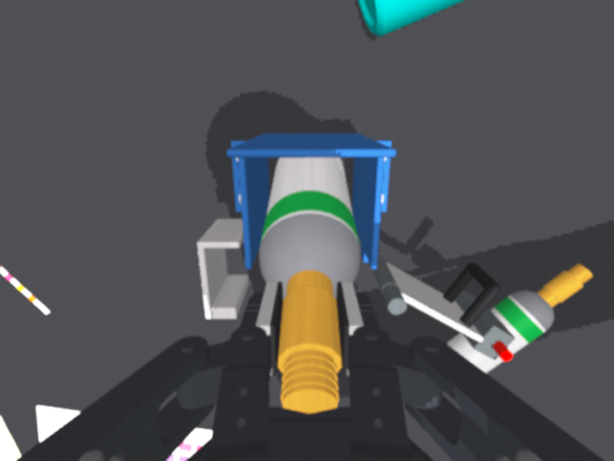

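```bash
python3 - <<'E'
from h import *
L=.166; X0=-.1335+.166
for a in np.radians([82,85,88,90]):
    x=X0-.028*np.sin(a)-L*np.cos(a); z=.028*np.cos(a)+L*np.sin(a)+.1562
    g=move_l(T(x,0,z),.05,guard=10); print(round(np.degrees(a)),g,rf(),fr(),np.round(read_wrist_torque(),2))
    if g: break
t=capture("scene"); save(t,"s9.png",[200,120,360,260],4)
d=capture("wrist"); save(d,"w9.png",None,1.2)
t=capture("top"); save(t,"t9.png",[190,160,300,260],5)
print(read_time_s())
E
```

```text
82 False [-0.0182 -0.      0.3244] [-0.8  0.7  1.8] [ 0.43 -0.46  0.08]
85 False [-0.0096  0.      0.324 ] [0.2 0.8 3.1] [ 0.21 -0.38 -0.06]
88 False [-0.001   0.      0.3232] [1.1 0.6 4.2] [ 0.22 -0.32  0.03]
90 False [4.700e-03 1.000e-04 3.224e-01] [0.3 0.5 5.5] [ 0.13 -0.31  0.  ]
22.4
```

View pics/s9.png

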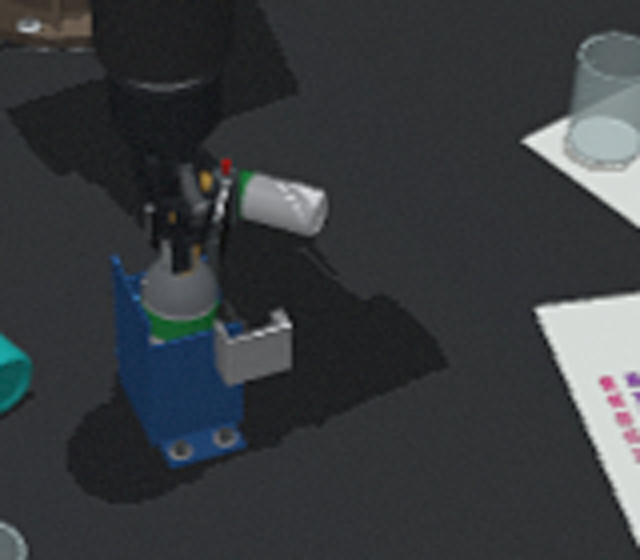

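View pics/w9.png

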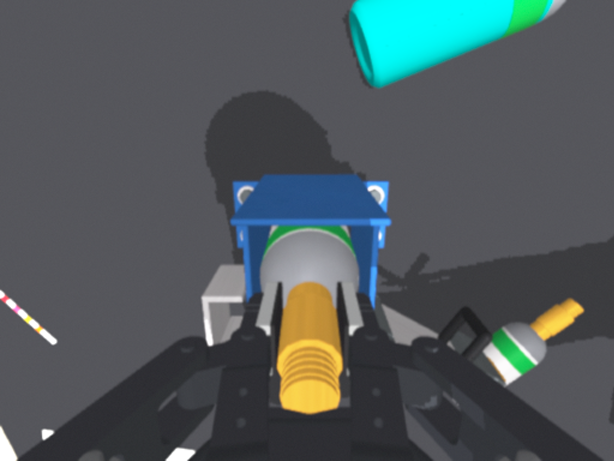

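```bash
python3 - <<'E'
from h import *
print(move_l(T(.0075,0,.3224),.02,guard=4),rf(),fr())
grip(.6); print(fr(),rf())
p=read_tcp_pos(); move_l([p[0],p[1],.43],.15)
print(fr())
move_l(T(-.10,-.0,.43),.3)
d=capture("wrist"); save(d,"w10.png",None,1.5)
t=capture("scene"); save(t,"s10.png",[200,120,360,260],4)
for l in ["bottle","bottle_valve","gate_handle","tongue_tip"]:
    print(l,[(np.round(b["centre"],1).tolist(),round(b["confidence"],2)) for b in spot_point("wrist",l)])
import pickle; pickle.dump(d,open("w10.pkl","wb"))
print(proj(d,[T(.004,0,.166),T(.004,0,.198)]), read_time_s())
E
```

```text
True [6.900e-03 1.000e-04 3.222e-01] [-0.7  0.1  1.5]
[-0.1  0.5 -0.5] [6.600e-03 3.000e-04 3.224e-01]
[-1.1 -0.  -0.7]
bottle [([359.5, 209.2], 0.62)]
bottle_valve [([254.9, 57.9], 0.86), ([428.7, 152.0], 0.84)]
gate_handle [([364.2, 122.1], 0.93)]
tongue_tip [([379.0, 157.2], 0.48), ([256.2, 74.7], 0.23)]
[[258.73230486  59.7355826 ]
 [258.91056577  54.06541376]] 24.65
```

View pics/s10.png

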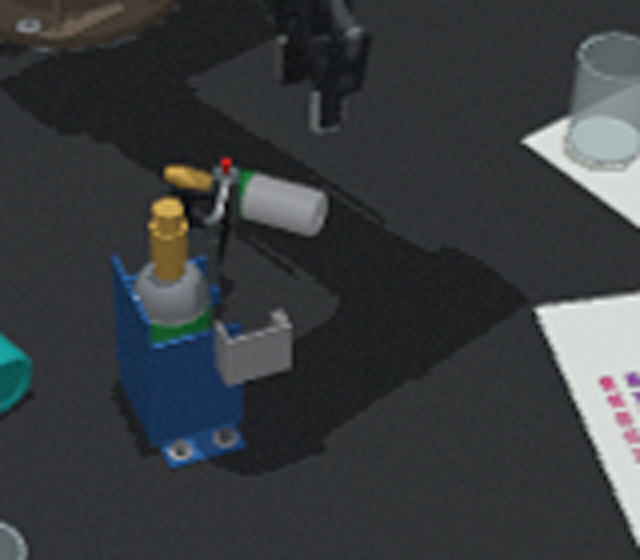

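View pics/w10.png

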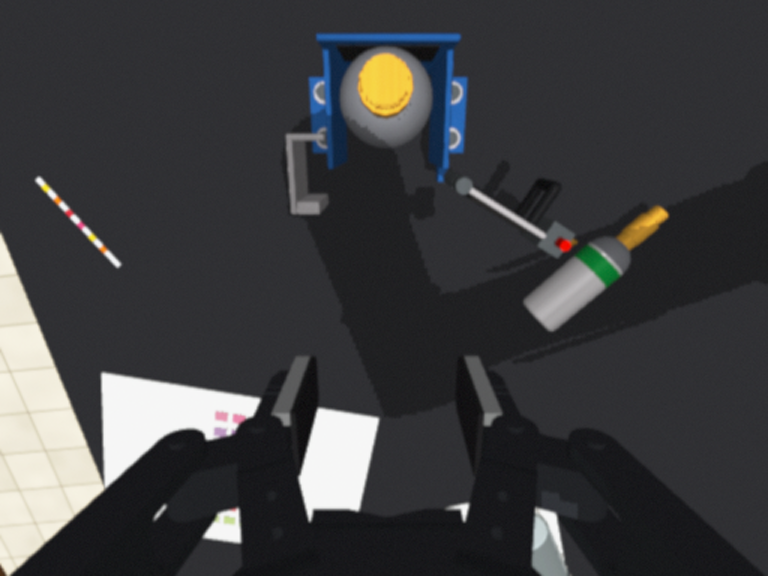

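The bottle stands upright and free in the bay with its valve at (257,57), where I predicted (258,60). Next is the gate, starting with its angle.

```bash
cat >> h.py <<'E'
HX,HY=-.046,-.046
def handle(th): return np.array([HX-.058*np.sin(th)-.03*np.cos(th), HY+.058*np.cos(th)-.03*np.sin(th)])
def gpt(th,l,o=0): return np.array([HX-l*np.sin(th)-o*np.cos(th), HY+l*np.cos(th)-o*np.sin(th)])
E
python3 - <<'E'
from h import *
import pickle
d=pickle.load(open("w10.pkl","rb"))
def rk(P):
    c,s=np.cos(psi),np.sin(psi);a,b=P[:2]-np.array(RACK[:2]);return np.array([c*a+s*b,-s*a+c*b])
for nm,px,z,l,o in(("h",(364.2,122.1),.0925,.058,.03),("pin",(565/1.5,245/1.5),.122,.082,0)):
    p=rk(onz(d,px,z))-[HX,HY]; print(nm,p,np.hypot(*p), "theta",(np.arctan2(p[1],p[0])-np.arctan2(l,-o))%(2*np.pi))
for ps,th in[(psi+t,t) for t in(2.2,1.8,1.4,1,.6)]+[(psi+np.pi-.0,t) for t in(.7,.4,.2,0)]:
    h=handle(th); n=np.array([-np.cos(th),-np.sin(th)])
    pp=h+.03*n if ps<psi+3 else h+[-.03,0]
    s=solve_ik(T(pp[0],pp[1],.25),Q(ps)); print(round(ps-psi,2),th,None if s is None else np.round(s,2))
E
```

```text
h [-0.00145757 -0.06411483] 0.06413139959933993 theta 2.641517519931837
pin [-0.03831364 -0.07050292] 0.08024086351702371 theta 2.643805012620622
2.2 2.2 [ 0.24  0.18 -0.65  0.   -0.74  1.85]
1.8 1.8 [ 0.3   0.19 -0.63  0.   -0.75  1.39]
1.4 1.4 [ 0.33  0.22 -0.58  0.   -0.76  0.96]
1.0 1 [ 0.33  0.27 -0.52  0.   -0.78  0.56]
0.6 0.6 [ 0.3   0.32 -0.45  0.   -0.81  0.19]
3.14 0.7 [ 0.31  0.33 -0.42  0.   -0.82  2.72]
3.14 0.4 [ 0.28  0.36 -0.38  0.   -0.83  2.75]
3.14 0.2 [ 0.26  0.37 -0.36  0.   -0.84  2.77]
3.14 0 [ 0.23  0.38 -0.35  0.   -0.84  2.8 ]
```

```bash
python3 - <<'E'
from h import *
grip(0,20)
def push(th,off,z=.250):
    h=handle(th); n=np.array([-np.cos(th),-np.sin(th)]); pp=h+off*n
    return T(pp[0],pp[1],z)
goto(push(2.64,.032,.40),Q(psi+2.64)); print(read_q())
print(move_l(push(2.64,.032),.15,guard=12),rf())
d=capture("wrist"); save(d,"w11.png",None,1.2)
print(move_l(push(2.60,.015),.05,guard=12),fr())
t=capture("scene"); save(t,"s11.png",[200,120,360,260],4)
print(read_time_s())
E
```

```text
[ 1.50981562e-01  1.29653506e-02 -4.34057102e-01  2.32303547e-05
 -1.12365177e+00  2.37540742e+00]
False [-0.0196 -0.1263  0.2506]
False [ 0.4 -0.9 -0.1]
29.2917
```

View pics/w11.png

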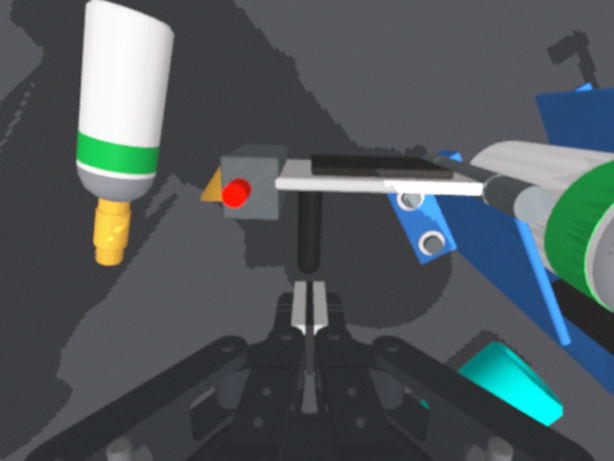

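View pics/s11.png

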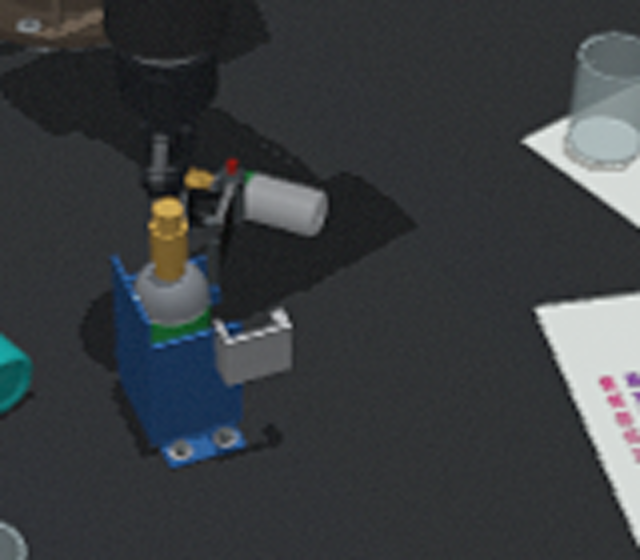

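The closed fingers sit squarely behind the handle bar, which is at (310,230) in the wrist picture. I'll swing the gate along the arc.

```bash
python3 - <<'E'
from h import *
def push(th,off,z=.250):
    h=handle(th); n=np.array([-np.cos(th),-np.sin(th)]); pp=h+off*n
    return T(pp[0],pp[1],z)
for th in list(np.arange(2.4,.75,-.2))+[.7]:
    g=move_l(push(th,.0148),.07,orientation=Q(psi+th),guard=12); 
    if g: print(th,g,fr()); break
print(th,fr(),read_time_s())
d=capture("wrist"); save(d,"w12.png",None,1.2)
t=capture("scene"); save(t,"s12.png",[200,120,360,260],4)
E
```

```text
0.7 [ 0.2 -0.3 -0.4] 32.8083
```

View pics/w12.png

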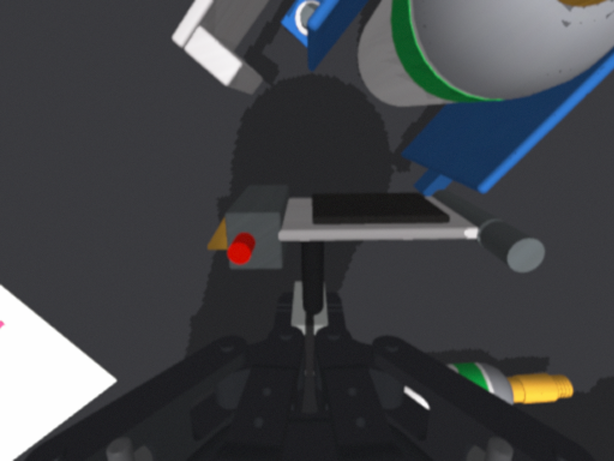

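View pics/s12.png

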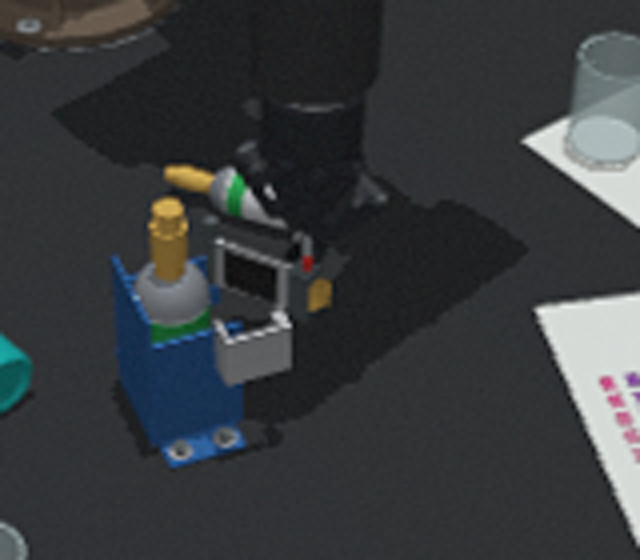

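The gate is at about 0.7 rad. To keep the wrist camera clear of the bottle, I'll re-approach with the gripper turned half round for the latching push.

```bash
python3 - <<'E'
from h import *
th=.7; n=np.array([-np.cos(th),-np.sin(th)])
p=handle(th)+.04*n; move_l(T(*p,.25),.12); move_l(T(*p,.38),.25)
q2=Q(psi+np.pi)
h=handle(.7); goto(T(h[0]-.04,h[1],.38),q2); print(read_q()[5])
print(move_l(T(h[0]-.04,h[1],.25),.15,guard=12),rf())
for th in(.7,.6,.5,.4,.3,.22):
    h=handle(th); g=move_l(T(h[0]-.0148,h[1],.25),.06,guard=14); print(th,g,fr())
    if g: break
t=capture("scene"); save(t,"s13.png",[200,120,360,260],4); save(capture("wrist"),"w13.png",None,1.2); print(read_time_s())
E
```

```text
2.7044699832367596
False [-0.1464 -0.0206  0.2508]
0.7 False [-0.2  0.   0.2]
0.6 False [-0.4  0.2 -0. ]
0.5 False [-0.3  0.4 -0.4]
0.4 False [-0.4  0.4 -0.2]
0.3 False [ 0.5  0.3 -0.5]
0.22 False [1.1 0.1 0.3]
39.0
```

View pics/s13.png

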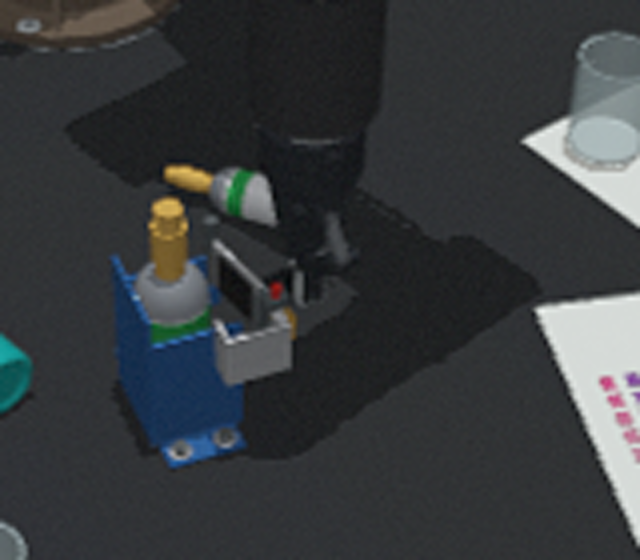

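View pics/w13.png

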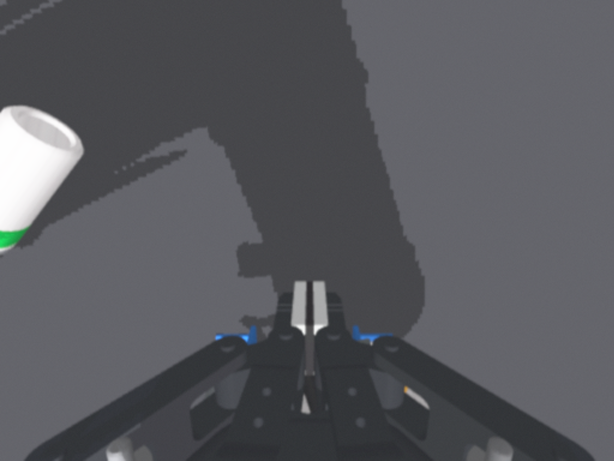

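Now the last push through the latch.

```bash
python3 - <<'E'
from h import *
for th in(.15,.1,.06,.03,0,-.03,-.06,-.09):
    h=handle(th); g=move_l(T(h[0]-.0148,h[1],.25),.03,guard=14); print(th,g,rf(),fr())
    if g: break
save(capture("scene"),"s14.png",[200,120,360,260],4); save(capture("top"),"t14.png",[190,160,300,260],5); print(read_time_s())
E
```

```text
0.15 False [-0.0991  0.007   0.25  ] [-0.5  0.2  0.1]
0.1 False [-0.0967  0.0087  0.25  ] [-4.1 -0.3  1.4]
0.06 False [-0.0944  0.0103  0.25  ] [-3.2  0.5  0. ]
0.03 False [-0.0926  0.0114  0.25  ] [-3.5  1.9 -0.9]
0 False [-0.0905  0.012   0.25  ] [-1.5  0.5 -0.9]
-0.03 False [-0.0891  0.0127  0.25  ] [-3.9 -0.   0.9]
-0.06 False [-0.0886  0.013   0.25  ] [-14.2  -5.2   4.6]
-0.09 False [-0.0881  0.0132  0.25  ] [-22.1  -9.1   7.9]
41.1583
```

View pics/s14.png

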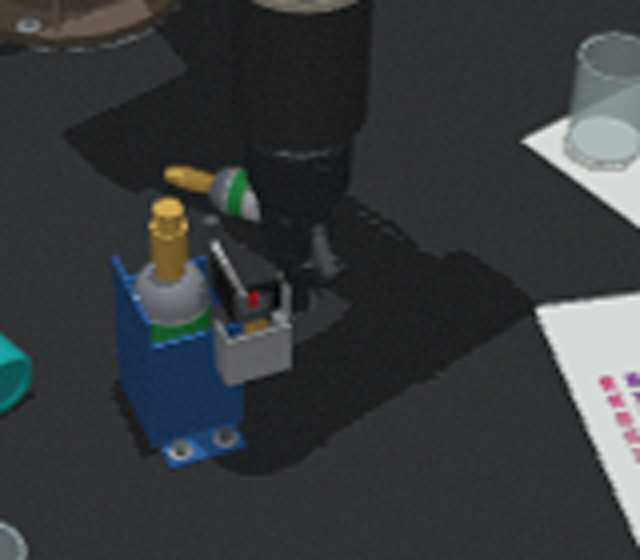

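View pics/t14.png

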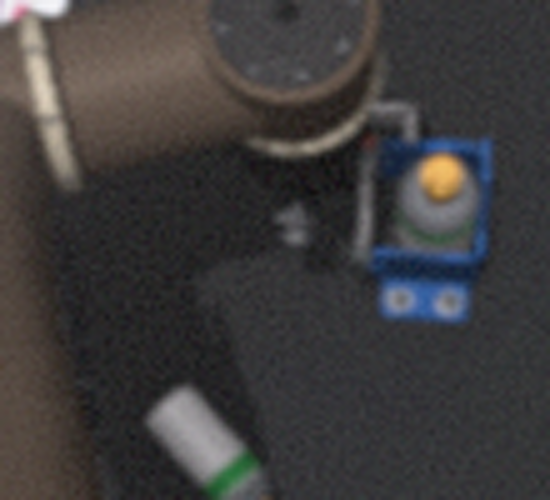

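The push met a hard stop at 22 N, after the force had dipped as it would when the latch snaps in. I'll back off and check.

```bash
python3 - <<'E'
from h import *
p=rf(); move_l(T(p[0]-.05,p[1],.25),.1); move_l(T(p[0]-.05,p[1],.42),.25)
goto(T(-.13,0,.42),Q(psi)); print(fr())
d=capture("wrist"); 
import pickle; pickle.dump(d,open("w15.pkl","wb"))
for l in ["bottle_valve","gate_handle","tongue_tip","rack_keeper"]:
    print(l,[(np.round(b["centre"],1).tolist(),round(b["confidence"],2)) for b in spot_point("wrist",l)])
for th in(0,.03,.2): print(th,[proj(d,[T(*gpt(th,l,o),z)])[0].round(1).tolist() for l,o,z in((.058,.03,.0925),(.096,0,.0925),(.082,0,.1245))])
print("valve",proj(d,[T(.004,0,.166)]))
save(d,"w15.png",[150,0,370,160],3.5); save(capture("scene"),"s15.png",[200,120,360,260],4); save(capture("scene"),"s15f.png",None,1.5);print(read_time_s())
E
```

```text
[-0.6 -0.  -0.4]
bottle_valve [([256.0, 13.8], 0.77), ([435.3, 133.0], 0.77)]
gate_handle [([244.4, 121.8], 0.68)]
tongue_tip [([206.8, 97.7], 0.47)]
rack_keeper [([206.6, 106.7], 0.66)]
0 [[245.8, 123.2], [206.5, 91.8], [216.4, 91.5]]
0.03 [[246.7, 125.0], [206.7, 94.9], [216.6, 94.4]]
0.2 [[252.9, 134.1], [209.5, 112.0], [219.1, 110.9]]
valve [[257.96368941  12.70763554]]
45.6667
```

View pics/w15.png

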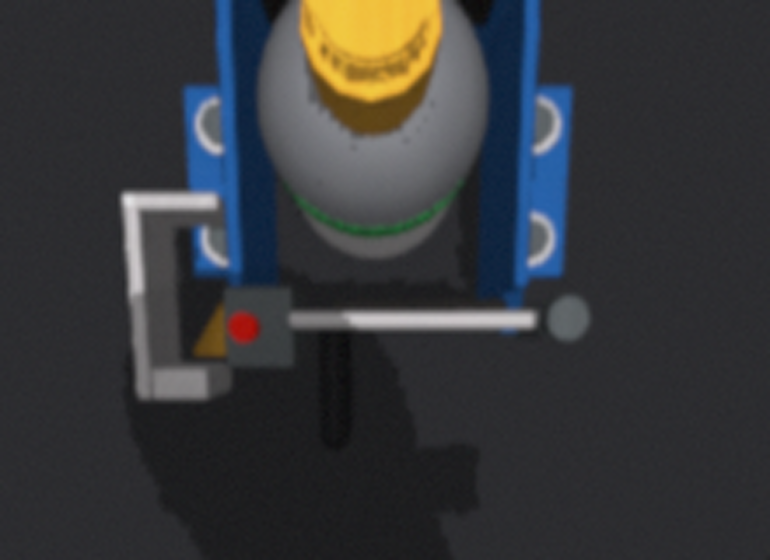

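View pics/s15.png

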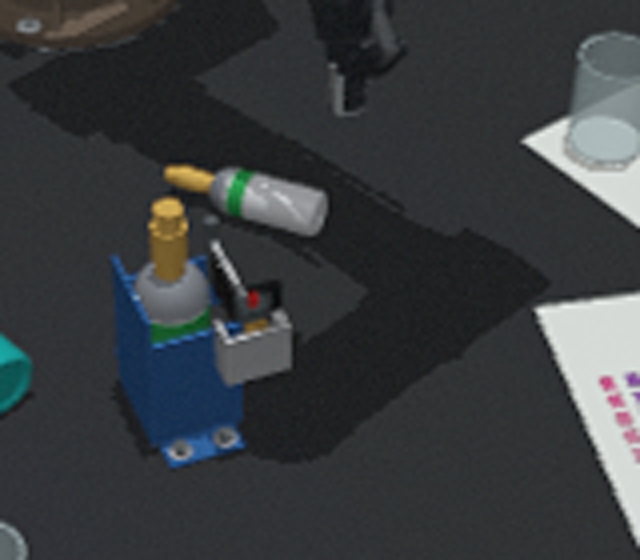

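View pics/s15f.png

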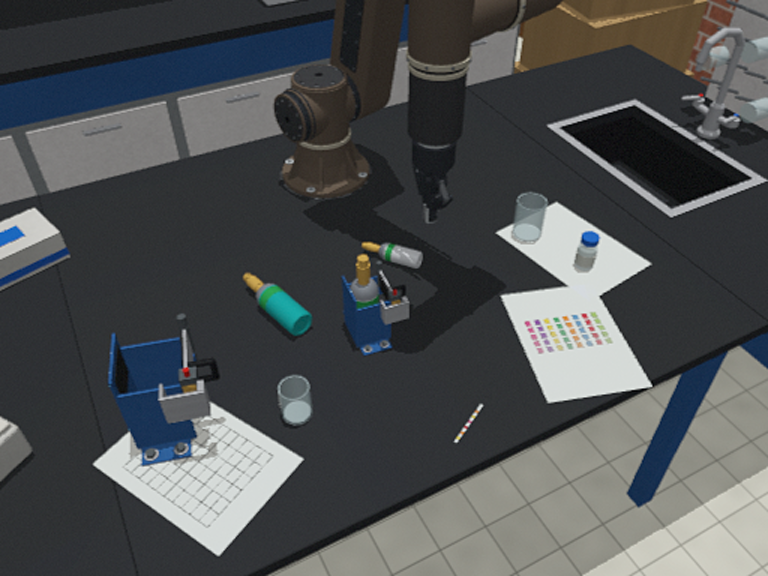

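The gate lies straight across the mouth. The brass tongue, at about (210,93) in the wrist frame, is fully out behind the keeper lip. The bottle stands upright in the bay and the bystanders have not moved, so I'm handing in.

```bash
python3 - <<'E'
from station import *
print(read_time_s()); finish_job()
E
```

```text
45.6667
the job is handed in; nothing more can be done
```

I put the large white bottle away in the blue rack and shut the gate, and handed the job in at 45.7 s of the 67 s allowed.

**Bottle:** I gripped it lightly at the valve, lined it up and slid it foot first until it butted against the back plate. I then lifted it upright along an arc meant to keep the foot down and against the plate, and let go. In the last pictures it stands upright in the bay. The valve is within about 2 pixels of where an upright bottle should be.

**Gate:** I swung it round by its handle and pushed it shut. The push met a hard stop at about 24 N total on the wrist, after the force had dipped as it would when the latch snaps in. The last wrist picture shows the gate straight across the mouth, and the tongue fully out behind the keeper lip. The network's handle point fits an angle of about 0. Its tongue point read about 0.05 rad, but at low confidence (0.47), so I trusted the picture.

**Bystanders:** The beakers, the tub and the other two bottles look unmoved in the last scene picture. I did not measure their positions again.

**Disagreements:**
- The network's valve point on the lying bottle was about 4 mm off to one side, so I corrected it from the image overlay before gripping.
- One push stopped early on its force guard when sideways friction relaxed, and I repeated it.

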